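# Back up a bearing cover on its hub and hold a hardness probe on it

### The job

Lower the loose aluminium cover onto the dark grey hub clamped in the red vice (do not drop it) so that it lies flat with its rim flush all round and its ear exactly over the hub's ear, and let it go. Then take the orange hardness probe out of its blue stand and hold it upright with its tip on the yellow spot on the cover's ear, pressing lightly so that the sprung brass tip is about half-way in. Finish while still holding the probe there; do not disturb the bearing, the gear or the spanner lying nearby.

Things in the scene. Friction and masses are not known exactly. Their poses are not given: they have to be found in the camera images.
- hub_seat (a point): Centre of the hub's flat top face, 80 mm above the bench. Hub: dark grey round flange 110 mm across with one rounded ear, fixed in a low red vice (230 x 100 mm, jaws 62 mm high, below the flange; its screw's T-bar sticks out 155 mm to -x). z up; x along the middle of the ear.
- hub_ear (a point): Point on the hub's top face in the middle of its ear, 62 mm from the hub's centre along the hub's x; the ear is 30 mm wide and ends 77 mm from the centre.
- cover_boss (a point): Loose aluminium cover, about 0.36 kg: disc 110 mm across, 10 mm thick, one rounded ear like the hub's, square steel boss 30 x 30 mm in its centre rising to 52 mm above the underside: grip it from above across opposite flats. This point: on the boss's axis, 34 mm above the underside. z up, x along the ear; flats face x and y. Starts flat on the bench, left or right of the vice.
- cover_base (a point): Centre of the cover's flat underside; axes as cover_boss. To be laid on hub_seat with x along the hub's x.
- cover_spot (a point): Centre of the yellow painted spot (16 mm across) on the top face of the cover's ear, 62 mm from the cover's axis along its x, 10 mm above the underside.
- probe_grip (a point): Loose probe, about 0.18 kg, upright in its stand. From the top: orange handle 24 x 24 mm, 62 mm long; steel collar 38 mm across, 6 mm thick, resting on the stand; black barrel 16 mm across, 42 mm long; brass tip 25 mm long. This point: on its axis in the handle, 28 mm below the top, 107 mm above the end of the free tip. z up along the probe; flats face x and y.
- probe_tip (a point): The round end of the probe's brass tip, on the probe's axis; z up along the probe.
- plunger (a joint): How far the probe's sprung tip is pushed in, in m: 0 free, 0.014 fully in; half-way is 0.007. The spring pushes with about 0.7 N at first and 350 N per metre more, so about 3 N half-way and 5.6 N fully in.
- stand: Blue block 85 x 85 mm, 78 mm high, fixed on the bench, left or right of the vice, with an upright hole 23 mm across right through its middle, in which the probe's barrel hangs; lift the probe at least 75 mm straight up to clear it. Origin at the centre of its underside.
- bearing: loose steel ball bearing, ring 62 mm across, 18 mm high, flat on the bench; origin under its centre
- gear: loose brass gear with a hub, 68 mm across, 28 mm high; origin under its centre
- wrench: loose steel spanner 170 mm long, flat on the bench at the left side
Not all that is in view belongs to the job. Of the things that look like the part that bears probe_grip, the smallest one is meant. Of the things that look like the part that bears cover_boss, the larger one is meant.

How it is judged:
By the outcome, as a careful person would: the job done as asked, in the order asked, and still so for the second after the job is handed in, while the arm keeps its last pose, push and grip.
It also fails if it takes over 61 s, if anything falls off the work surface, if the arm or the gripper's body presses on something with over 40 N, if the wrist force passes 120 N, or if a joint passes its speed limit or range.

### The arm

A 7-joint arm with a two-finger parallel gripper is mounted at the origin on the work surface. World frame = base frame: x ahead of the robot, y to its left, z up, the work surface at z = 0. Lengths are in m, angles in rad, forces in N, time in s.
With the tool pointing down it reaches from about 0.4 to 0.85 m from the base axis. Payload 4.4 kg.
Tool frame: the origin (TCP) lies between the finger pads; the fingertips stand 17 mm ahead of it and the grasp point (between the pads) lies 2 mm behind it; z points along the fingers, y is the line along which they close (so a half turn about z gives the same grasp; the last joint's range is limited). The gripper opens to 94 mm and grips with 3 to 60 N. Pads are 16 mm wide; open, the fingers measure 119 mm over their backs; the gripper's body (75 mm by 177 mm) begins 78 mm behind the grasp point.
Start: joints at [1.257, 0.628, 0.038, 1.517, -0.027, 0.996, -0.02], TCP at [0.159, -0.63, 0.222] pointing down, gripper open.
Joint ranges: [-3.06, 3.06], [-0.37, 2.12], [-1.25, 1.32], [0.18, 2.47], [-1.1, 4.24], [0.23, 1.98], [-2.94, 2.94]. Speed limits (rad/s): [2.57, 2.57, 3.14, 3.14, 3.14, 3.14, 3.14].

### API

Orientations are given as [roll, pitch, yaw] about the fixed x, y, z axes, in that order (R = Rz(yaw) Ry(pitch) Rx(roll)).
In Python, from workcell import robot gives the robot as it stands.
- The arm moves only by the tool carry_out, never from a script. Its argument "increments" is a list of rows, each a list of 6 numbers: the shift along the tool's x, y, z as a fraction of full scale, then the turn, a rotation vector about the tool's x, y, z as a fraction of full scale. A call has 1 to 5 rows; each row shifts and turns the commanded pose from where the row before left it, along the tool's axes as they then stand; what a row does not reach is not made up. Full scale, the value 1, is 250 mm for a shift and 360 degrees for a turn. A row lasts 1/12 s, in which the tool goes at most 41.7 mm and 7.16 degrees, less where a joint would pass 70% of its speed; a pose out of reach is approached as far as the arm can. A call with a number of a shift or a turn outside -1 to 1 is refused whole. A call with a gripper value outside its range is refused whole. "jaw" is the opening, from 0 (shut) to 1 (fully open), set as the call begins (left out, the last holds). The fingers move at their own pace and stop on an object; "force" is the grip in N (left out, the last holds). Time passes only in rows, so rows that do not move let the fingers close. It gives the time, the measured TCP pose, the force, the opening and the grip force at its end, in the units of the state.
- robot.sense(): the state, without advancing time (a new reading comes with each control period).
- robot.get_image(name): name is "side" or "top"; returns (picture, depth): 400x640x3 uint8, red, green, blue; 400x640 float32, m along the optical axis (not along the pixel's ray), 0 where there is no reading.
- robot.calibration(name): a dict with "fx", "fy", "cx", "cy" (pixels), "eye" and "orientation" of the camera in the world. Camera axes: x right, y up, looking along -z (the intrinsics and any distortion apply to the point x, -y, -z); pixel columns grow to the right and rows downward; lengths in m; the calibration is good to about 2 mm. A picture is of the moment at which its call begins. calibration takes no time and is no camera call.
- robot.sign_off(): hands the job in; it is judged then, once.
Trained networks look in the newest picture that a camera, given by its name, has taken for a name from the list of things; names that differ only in an ending like _2 or _b are one class to them, and where a whole thing is asked for, a point or a joint stands for the part that bears it (a point fixed in the world has none). Each returns a list of dicts, best first, with "score" (0 to 1); they miss things now and then, are a little off and sometimes report something else, mostly with a low value. They report only what shows in the picture. A call takes as long as a camera call. They do not tell look-alikes from the thing itself.
- robot.look_for(camera, target): "location" ([column, row] in pixels, amid what is visible of it).
The state is a dict: "t": time; "joints": joint angles; "dq": joint speeds; "tau": joint torques, N m; "eef_pos": TCP position; "tcp_rot": TCP orientation; "wrist_force": force on the tool from outside, world axes, zero at the start; "wrist_torque": the same for the moment, N m; "finger_gap": finger opening in m; "gripper_force": force on a finger pad.
Only numpy, scipy, OpenCV 4.12 (cv2) and the standard library are available. Lean on these libraries where they do the work, as an engineer would, in place of code of your own. Each camera call takes 0.05 s, during which the arm holds its last target. There are 200 camera calls.

## Working session

There is one attempt and no reset: what is moved stays moved. The work goes in short steps, Python scripts to look and compute and a tool call to move; the robot and the scene stay as the last step left them, time stands still between calls to the robot, and variables do not carry over. Pictures are saved under pics/ and viewed, at most 10 in all, crops included, and the job is handed in when it is done.

Besides the shell and the picture viewer there is one more tool, called after "Emit:" as a command line: name --pt "numbers of a row" for each row, then --argument value for the rest. carry_out: Moves the arm, as the interface text tells. Shift numbers are shares of 250 mm and turn numbers shares of 360 degrees, none past 1 either way. Its arguments: {"type":"object","properties":{"increments":{"type":"array","items":{"type":"array","items":{"type":"number"}}},"jaw":{"type":"number"},"force":{"type":"number"}},"required":["increments"]}

```bash
mkdir -p pics; ls; cat > h.py <<'E'
from workcell import robot
import numpy as np, cv2
from scipy.spatial.transform import Rotation as R
np.set_printoptions(precision=4,suppress=True)
def world(name,d):
    c=robot.calibration(name); h,w=d.shape
    u,v=np.meshgrid(np.arange(w),np.arange(h))
    P=np.stack([(u-c['cx'])/c['fx']*d,-(v-c['cy'])/c['fy']*d,-d],-1)
    o=np.array(c['orientation'])
    M=o if o.shape==(3,3) else R.from_euler('xyz',o).as_matrix()
    W=P@M.T+np.array(c['eye']); W[d==0]=np.nan
    return W
E
python3 - <<'E'
from h import *
s=robot.sense();print({k:np.array(v) for k,v in s.items()})
for n in('side','top'):
    c=robot.calibration(n);print(n,c)
    p,d=robot.get_image(n);cv2.imwrite(f'pics/{n}0.png',p[:,:,::-1]);W=world(n,d);np.save(n+'W.npy',W);np.save(n+'P.npy',p)
    for t in('hub_ear','cover_boss','cover_spot','probe_grip','stand','bearing','gear','wrench','hub_seat'):
        for r in robot.look_for(n,t)[:4]:
            x,y=r['location'];print(n,t,round(r['score'],2),[round(x),round(y)],W[min(399,int(round(y))),min(639,int(round(x)))])
E
```

```text
pics
{'t': array(0.), 'joints': array([ 1.2572,  0.6293,  0.0384,  1.5184, -0.027 ,  0.9963, -0.02  ]), 'dq': array([ 0.0004, -0.    ,  0.0004,  0.0001, -0.0004, -0.0013,  0.0014]), 'tau': array([ -0.0002, -54.9721,   1.1437, -18.6633,  -0.0521,   0.0235,
         0.0002]), 'eef_pos': array([ 0.1593, -0.6295,  0.2216]), 'tcp_rot': array([-3.1397,  0.    ,  0.2478]), 'wrist_force': array([-0.1965, -0.2397, -0.2326]), 'wrist_torque': array([ 0.0084, -0.0118,  0.0013]), 'gripper_force': array(0.), 'finger_gap': array(0.0941)}
side {'fx': 518.3735777809338, 'fy': 518.3735777809338, 'cx': 319.0012891288319, 'cy': 197.945716725944, 'eye': array([0.2336, 0.9865, 1.1639]), 'orientation': array([ 0.7296, -0.0195, -2.8414])}
side hub_ear 0.6 [311, 205] [0.5132 0.0868 0.0807]
side cover_boss 0.92 [416, 172] [ 0.2601 -0.2111  0.0048]
side cover_boss 0.58 [366, 158] [ 0.4237 -0.2121  0.0155]
side cover_spot 0.83 [420, 169] [ 0.2502 -0.2204  0.0124]
side cover_spot 0.69 [366, 152] [ 0.4267 -0.2166  0.0368]
side probe_grip 0.89 [362, 284] [0.3138 0.3139 0.1152]
side probe_grip 0.64 [327, 253] [0.41
[... 885 characters left out ...]
 -0.2142  0.0387]
top cover_boss 0.49 [465, 137] [ 0.6661 -0.2658  0.0267]
top cover_spot 0.9 [453, 235] [ 0.4196 -0.2166  0.0515]
top cover_spot 0.55 [456, 305] [ 0.2642 -0.2191  0.0364]
top probe_grip 0.91 [263, 281] [0.3059 0.196  0.1784]
top probe_grip 0.8 [246, 233] [0.409  0.2441 0.1208]
top probe_grip 0.79 [219, 279] [0.3088 0.2826 0.1787]
top stand 0.63 [250, 237] [0.406  0.2417 0.081 ]
top bearing 0.92 [267, 141] [0.6544 0.2216 0.0171]
top bearing 0.32 [180, 169] [0.5824 0.4338 0.0092]
top gear 0.76 [461, 136] [ 0.6684 -0.256   0.0271]
top gear 0.71 [266, 140] [0.6578 0.2245 0.0148]
top wrench 0.55 [178, 176] [0.5647 0.4376 0.0082]
top hub_seat 0.94 [337, 190] [0.5164 0.0491 0.077 ]
```

View pics/top0.png

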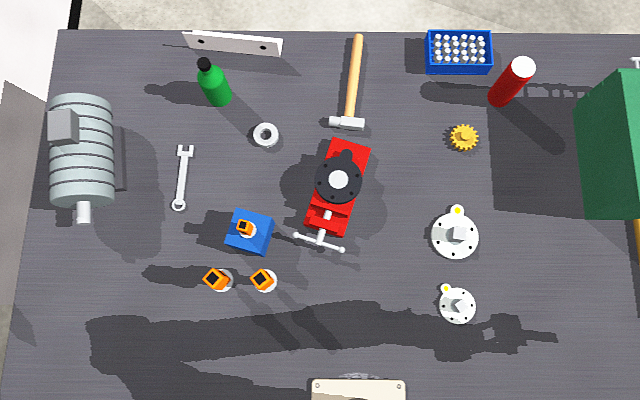

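View pics/side0.png

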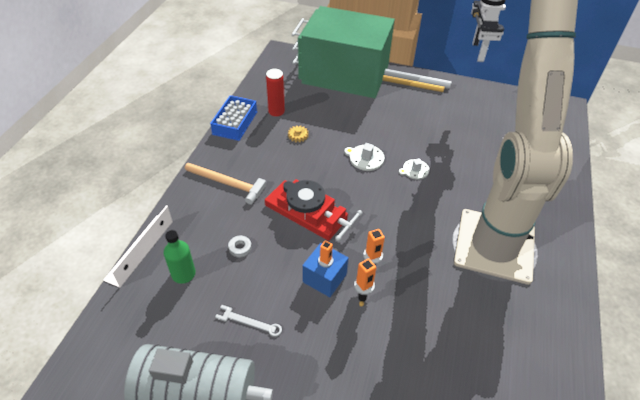

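The top view shows the larger cover at (455,236) with its yellow spot above, and the hub at (338,182) in the vice. The smallest probe is in the blue stand at (248,230), with two larger probes at (217,280) and (263,280). Next I fit the shapes from the depth data.

```bash
cat >> h.py <<'E'
from scipy.optimize import least_squares
def flange(W,c,zr,rmax=.1):
    """fit disc r=55mm + ear (r=15mm at 62mm) outline to points at heights zr; returns x,y,yaw"""
    z=W[...,2]; m=(z>zr[0])&(z<zr[1])&(np.hypot(W[...,0]-c[0],W[...,1]-c[1])<rmax)
    n,l,st,_=cv2.connectedComponentsWithStats(m.astype(np.uint8)); k=1+np.argmax(st[1:,4]); m=l==k
    P=W[m][:,:2]; zz=np.median(W[m][:,2])
    # raster at 0.5mm, maximise overlap with template
    cs=c[:2]; G=np.zeros((480,480),np.float32)
    cn,_=cv2.findContours(m.astype(np.uint8),cv2.RETR_EXTERNAL,cv2.CHAIN_APPROX_NONE)
    q=W[cn[0][:,0,1],cn[0][:,0,0]][:,:2]
    def sd(p,q):
        x,y,a=p; d=q-[x,y]; X=d[:,0]*np.cos(a)+d[:,1]*np.sin(a); Y=-d[:,0]*np.sin(a)+d[:,1]*np.cos(a)
        d1=np.hypot(X,Y)-.055; d2=np.hypot(X-np.clip(X,0,.062),Y)-.015
        return np.minimum(d1,d2)+.0008
    best=min((least_squares(sd,[*P.mean(0),a],args=(q,),loss='soft_l1',f_scale=.0015) for a in np.arange(0,6.28,.4)),key=lambda r:r.cost)
    return best.x, zz, np.std(sd(best.x,q)), m.sum()
def top(W,c,zr,r):
    z=W[...,2]; m=(z>zr[0])&(z<zr[1])&(np.hypot(W[...,0]-c[0],W[...,1]-c[1])<r)
    p=W[m]; return cv2.minAreaRect((p[:,:2]*1000).astype(np.float32)),np.median(p[:,2]),m.sum()
E
python3 - <<'E'
from h import *
for n in('top','side'):
    W=np.load(n+'W.npy')
    print(n,'hub',flange(W,(.525,.05),(.073,.088)))
    print('cover',flange(W,(.42,-.215),(.005,.016)))
    print('boss',top(W,(.42,-.217),(.044,.058),.035))
    print('stand',top(W,(.41,.25),(.07,.0815),.07))
    print('collar',top(W,(.41,.25),(.0818,.088),.04))
    print('handle',top(W,(.41,.25),(.135,.16),.04))
    for t in(.1,.12,.14): print(t,top(W,(.41,.25),(t-.01,t+.01),.04))
    m=(W[...,2]>.14)&(np.hypot(W[...,0]-.36,W[...,1]-.24)<.11); print(np.nanmax(W[...,2][m]))
    P=np.load(n+'P.npy').astype(int); y=(P[...,0]>180)&(P[...,1]>170)&(P[...,2]<120)&(np.hypot(W[...,0]-.47,W[...,1]+.21)<.05); print('spot',W[y].mean(0),y.sum())
E
```

```text
top hub (array([0.5411, 0.0483, 5.9798]), np.float64(0.07973456945776713), np.float64(0.0006712222162118485), np.int64(1863))
cover (array([ 0.4248, -0.2302, -0.1498]), np.float64(0.009787419542621523), np.float64(0.0009159689334288574), np.int64(1535))
boss (((424.4595642089844, -230.09498596191406), (30.231782913208008, 30.31514549255371), 84.97676849365234), np.float64(0.051433252643373395), np.int64(179))
stand (((422.7685852050781, 249.83334350585938), (86.10022735595703, 85.43672180175781), 74.1432876586914), np.float64(0.07762505854842883), np.int64(1157))
collar (((410.63458251953125, 243.44454956054688), (38.354087829589844, 69.67547607421875), 56.262271881103516), np.float64(0.08391061446143588), np.int64(75))
handle (((422.4102478027344, 248.7272491455078), (23.37034797668457, 24.11288070678711), 75.20419311523438), np.float64(0.14565386990693086), np.int64(139))
0.1 (((416.1673278808594, 244.03562927246094), (13.921588897705078, 29.647499084472656), 35.8760871887207), np.float64(0.0981579925736562), np.int64(26))
0.12 (((416.0648193359375, 243.19253540039062), (13.4766616
[... 1011 characters left out ...]
9121), np.int64(71))
handle (((420.7708740234375, 250.6865692138672), (27.835744857788086, 23.770299911499023), 79.427978515625), np.float64(0.14549670113458213), np.int64(102))
0.1 (((418.3921813964844, 258.0143127441406), (30.736122131347656, 18.039676666259766), 23.386402130126953), np.float64(0.10051312408444923), np.int64(55))
0.12 (((416.3352355957031, 257.62945556640625), (29.266637802124023, 17.786724090576172), 31.899625778198242), np.float64(0.11957676952825746), np.int64(56))
0.14 (((421.304443359375, 251.21652221679688), (28.103601455688477, 24.09538459777832), 77.06415557861328), np.float64(0.14476765818005188), np.int64(114))
0.18304705977841274
spot [ 0.4869 -0.2398  0.0073] 3
```

Emit:
carry_out --pt "0.0947 -0.0861 0 0 0 0" --pt "0.0947 -0.0861 0 0 0 0" --pt "0.0947 -0.0861 0 0 0 0" --pt "0.0947 -0.0861 0 0 0 0" --pt "0.0947 -0.0861 0 0 0 0" --jaw 1

```text
t: 1.42
eef_pos: [0.2485, -0.4955, 0.2226]
tcp_rot: [3.141, -0.0, 0.247]
wrist_force: [1.5, -0.7, 0.6]
finger_gap: 0.0943
gripper_force: 0.0
```

Emit:
carry_out --pt "0.0947 -0.0861 0 0 0 0" --pt "0.0947 -0.0861 0 0 0 0" --pt "0.0947 -0.0861 0 0 0 0" --pt "0.0947 -0.0861 0 0 0 0" --pt "0.0947 -0.0861 0 0 0 0"

```text
t: 1.83
eef_pos: [0.3369, -0.3622, 0.2227]
tcp_rot: [3.141, -0.0, 0.248]
wrist_force: [0.7, -0.3, 0.2]
finger_gap: 0.0945
gripper_force: 0.0
```

Emit:
carry_out --pt "0.0947 -0.0861 0 0 0 0" --pt "0.0947 -0.0861 0 0 0 0" --pt "0.0947 -0.0861 0 0 0 0" --pt "0.0947 -0.0861 0 0 0 0" --pt "0.0947 -0.0861 0 0 0 0"

```text
t: 2.25
eef_pos: [0.4253, -0.2288, 0.2228]
tcp_rot: [3.141, -0.0, 0.248]
wrist_force: [0.8, -0.0, 0.7]
finger_gap: 0.0938
gripper_force: 0.0
```

Emit:
carry_out --pt "0 0 0 0 0 0.0161" --pt "0 0 0 0 0 0.0161" --pt "0 0 0 0 0 0.0161" --pt "0 0 0 0 0 0.0161" --pt "0 0 0 0 0 0"

```text
t: 2.67
eef_pos: [0.4247, -0.23, 0.2226]
tcp_rot: [3.141, -0.0, -0.159]
wrist_force: [0.4, 0.2, -0.8]
finger_gap: 0.0937
gripper_force: 0.0
```

Emit:
carry_out --pt "0 0 0.14 0 0 0" --pt "0 0 0.14 0 0 0" --pt "0 0 0.14 0 0 0" --pt "0 0 0.14 0 0 0" --pt "0 0 0.1 0 0 0"

```text
t: 3.08
eef_pos: [0.4239, -0.2296, 0.0553]
tcp_rot: [-3.141, 0.001, -0.154]
wrist_force: [0.2, -1.1, 0.2]
finger_gap: 0.0939
gripper_force: 0.0
```

Emit:
carry_out --pt "0 0 0.06 0 0 0" --pt "0 0 0.04 0 0 0" --pt "0 0 0 0 0 0"

```text
t: 3.33
eef_pos: [0.4237, -0.2296, 0.0309]
tcp_rot: [-3.14, 0.003, -0.155]
wrist_force: [-0.0, -0.2, -0.0]
finger_gap: 0.0938
gripper_force: 0.0
```

Emit:
carry_out --pt "0 0 0 0 0 0" --pt "0 0 0 0 0 0" --pt "0 0 0 0 0 0" --pt "0 0 0 0 0 0" --pt "0 0 0 0 0 0" --jaw 0 --force 35

```text
t: 3.75
eef_pos: [0.4251, -0.2303, 0.0333]
tcp_rot: [3.141, -0.002, -0.157]
wrist_force: [0.4, -0.1, -0.3]
finger_gap: 0.0637
gripper_force: 0.0
```

Emit:
carry_out --pt "0 0 0 0 0 0" --pt "0 0 0 0 0 0" --pt "0 0 0 0 0 0" --pt "0 0 0 0 0 0" --pt "0 0 0 0 0 0"

```text
t: 4.17
eef_pos: [0.4245, -0.2302, 0.0325]
tcp_rot: [3.141, -0.0, -0.157]
wrist_force: [0.1, -2.6, -0.1]
finger_gap: 0.0304
gripper_force: 0.8
```

Emit:
carry_out --pt "0 0 0 0 0 0" --pt "0 0 0 0 0 0" --pt "0 0 0 0 0 0"

```text
t: 4.42
eef_pos: [0.4245, -0.2302, 0.0325]
tcp_rot: [3.141, -0.0, -0.157]
wrist_force: [0.2, -0.9, 0.2]
finger_gap: 0.0298
gripper_force: 35.0
```

Emit:
carry_out --pt "0 0 -0.04 0 0 0" --pt "0 0 -0.12 0 0 0" --pt "0 0 -0.12 0 0 0" --pt "0 0 -0.12 0 0 0" --pt "0 0 -0.12 0 0 0"

```text
t: 4.83
eef_pos: [0.4236, -0.2294, 0.164]
tcp_rot: [-3.141, 0.001, -0.157]
wrist_force: [0.8, -0.5, -4.1]
finger_gap: 0.0301
gripper_force: 35.0
```

```bash
python3 - <<'E'
from h import *
ps=[]
for n in('top','side'):
    p,d=robot.get_image(n);W=world(n,d);cv2.imwrite(f'pics/{n}1.png',p[:,:,::-1])
    s=robot.sense();ps.append(np.r_[s['eef_pos'],s['tcp_rot'],s['wrist_force'],s['gripper_force'],s['finger_gap']]);print(ps[-1])
    z=W[...,2][(np.hypot(W[...,0]-.4245,W[...,1]+.23)<.08)];h,e=np.histogram(z,np.arange(.1,.3,.01));print(h)
    print(flange(W,(.425,-.23),(.115,.150),.1))
E
```

```text
[ 0.4267 -0.2311  0.169   3.1398 -0.0075 -0.1572  1.4532 -0.4736 -0.324
 34.9956  0.03  ]
[  0   0   0 245 695  13  12   2   2   2   2   3   0   0   7  85 341  29
 892]
(array([ 0.3629, -0.2006,  5.2567]), np.float64(0.14129227933510047), np.float64(0.01563278540895213), np.int64(886))
[ 0.427  -0.2311  0.1667  3.1394 -0.0081 -0.1569  0.894  -1.0944 -3.7605
 34.9954  0.0299]
[  0   0   0  39 583  47  25  38  32  29  13   0   0   0   4  43  79  60
  76]
(array([ 0.4265, -0.2291, -0.1537]), np.float64(0.14589204975888426), np.float64(0.013909033794669566), np.int64(622))
```

Emit:
carry_out --pt "0.02856 -0.11736 0 0 0 0" --pt "0.02856 -0.11736 0 0 0 0" --pt "0.02856 -0.11736 0 0 0 0" --pt "0.02856 -0.11736 0 0 0 0" --pt "0.02856 -0.11736 0 0 0 0"

```text
t: 5.35
eef_pos: [0.4817, -0.089, 0.1614]
tcp_rot: [-3.141, 0.003, -0.157]
wrist_force: [0.3, -0.3, -4.3]
finger_gap: 0.0299
gripper_force: 35.0
```

Emit:
carry_out --pt "0.02856 -0.11736 0 0 0 0" --pt "0.02856 -0.11736 0 0 0 0" --pt "0.02856 -0.11736 0 0 0 0" --pt "0.02856 -0.11736 0 0 0 0" --pt "0.02856 -0.11736 0 0 0 0"

```text
t: 5.77
eef_pos: [0.5398, 0.0502, 0.1611]
tcp_rot: [3.141, 0.003, -0.157]
wrist_force: [1.2, -0.1, -3.1]
finger_gap: 0.0297
gripper_force: 35.0
```

Emit:
carry_out --pt "0 0 0 0 0 0.0114" --pt "0 0 0 0 0 0.0114" --pt "0 0 0 0 0 0" --pt "0 0 0 0 0 0" --pt "0 0 0 0 0 0"

```text
t: 6.18
eef_pos: [0.5401, 0.0482, 0.1618]
tcp_rot: [3.141, 0.001, -0.299]
wrist_force: [-0.5, 0.2, -3.1]
finger_gap: 0.0299
gripper_force: 35.0
```

Emit:
carry_out --pt "0 0 0.06 0 0 0" --pt "0 0 0.06 0 0 0" --pt "0 0 0 0 0 0" --pt "0 0 0 0 0 0" --pt "0 0 0 0 0 0"

```text
t: 6.6
eef_pos: [0.5412, 0.0482, 0.133]
tcp_rot: [-3.141, -0.001, -0.3]
wrist_force: [-0.3, 0.2, -3.3]
finger_gap: 0.0299
gripper_force: 35.0
```

```bash
python3 - <<'E'
from h import *
for n in('top','side'):
    p,d=robot.get_image(n);W=world(n,d);cv2.imwrite(f'pics/{n}2.png',p[:,:,::-1])
    s=robot.sense();print(np.r_[s['eef_pos'],s['tcp_rot'],s['wrist_force'],s['finger_gap']])
    print(flange(W,(.541,.0485),(.1,.119),.09))
a=cv2.imread('pics/top2.png')[110:270,240:440];b=cv2.imread('pics/side2.png')[130:290,220:420]
cv2.imwrite('pics/c2.png',cv2.resize(np.hstack([a,b]),(800,320),interpolation=cv2.INTER_CUBIC))
E
```

```text
[ 0.5415  0.0484  0.1332 -3.1411 -0.0012 -0.3002  0.593  -0.1894 -4.2121
  0.0296]Traceback (most recent call last):
  File "<stdin>", line 5, in <module>
  File "h.py", line 17, in flange
    n,l,st,_=cv2.connectedComponentsWithStats(m.astype(np.uint8)); k=1+np.argmax(st[1:,4]); m=l==k
                                                                       ~~~~~~~~~^^^^^^^^^^
    return _wrapfunc(a, 'argmax', axis=axis, out=out, **kwds)
    return bound(*args, **kwds)
ValueError: attempt to get argmax of an empty sequence
```

```bash
python3 - <<'E'
from h import *
for n in('top','side'):
    p,d=robot.get_image(n);W=world(n,d);cv2.imwrite(f'pics/{n}2.png',p[:,:,::-1])
    try: print(flange(W,(.541,.0485),(.1,.119),.09))
    except Exception as e: print('-')
    P=p.astype(int);y=(P[...,0]>150)&(P[...,1]>140)&(P[...,2]<.6*P[...,1])&(np.hypot(W[...,0]-.6,W[...,1]-.03)<.05);print('spot',y.sum(),W[y].mean(0))
a=cv2.imread('pics/top2.png')[110:270,240:440];b=cv2.imread('pics/side2.png')[130:290,220:420]
cv2.imwrite('pics/c2.png',cv2.resize(np.hstack([a,b]),(800,320),interpolation=cv2.INTER_CUBIC))
E
```

```text
-
spot 0 [nan nan nan]
(array([ 0.5407,  0.0501, -0.0206]), np.float64(0.11034310592487762), np.float64(0.013731356711731221), np.int64(722))
spot 3 [0.6021 0.0379 0.1126]<stdin>:6: RuntimeWarning: Mean of empty slice.
  ret = um.true_divide(
```

View pics/c2.png

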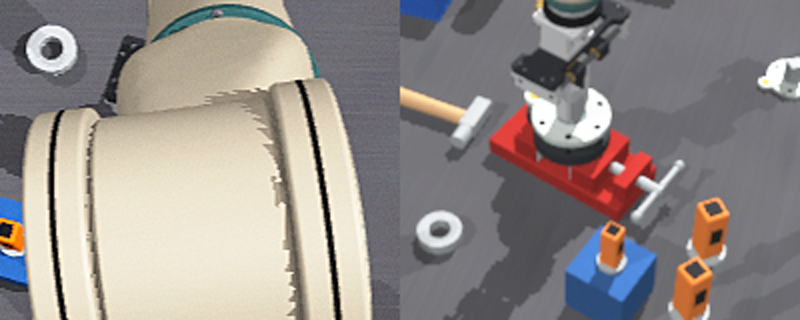

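The side crop shows the cover held just above the hub at about (572,125), concentric with it, the ear pointing away. The top view is blocked by the arm. Lowering gently.

Emit:
carry_out --pt "0 0 0.032 0 0 0" --pt "0 0 0.032 0 0 0" --pt "0 0 0 0 0 0" --pt "0 0 0 0 0 0"

```text
t: 7.08
eef_pos: [0.5402, 0.0486, 0.1157]
tcp_rot: [3.141, 0.002, -0.3]
wrist_force: [-0.6, 0.2, -4.4]
finger_gap: 0.0296
gripper_force: 35.0
```

Emit:
carry_out --pt "0 0 0.006 0 0 0" --pt "0 0 0.004 0 0 0" --pt "0 0 0 0 0 0"

```text
t: 7.33
eef_pos: [0.5409, 0.0486, 0.1139]
tcp_rot: [3.142, 0.0, -0.3]
wrist_force: [0.4, 0.0, -3.5]
finger_gap: 0.0298
gripper_force: 35.0
```

Emit:
carry_out --pt "0 0 0.002 0 0 0" --pt "0 0 0.002 0 0 0" --pt "0 0 0 0 0 0"

```text
t: 7.58
eef_pos: [0.5409, 0.0486, 0.113]
tcp_rot: [-3.142, -0.0, -0.3]
wrist_force: [-0.5, 0.6, -3.8]
finger_gap: 0.0295
gripper_force: 35.0
```

Emit:
carry_out --pt "0 0 0.002 0 0 0" --pt "0 0 0.001 0 0 0" --pt "0 0 0 0 0 0"

```text
t: 7.83
eef_pos: [0.541, 0.0486, 0.1125]
tcp_rot: [-3.141, -0.0, -0.3]
wrist_force: [-1.0, 0.3, -1.0]
finger_gap: 0.0299
gripper_force: 35.0
```

Emit:
carry_out --pt "0 0 0.002 0 0 0" --pt "0 0 0 0 0 0"

```text
t: 8.0
eef_pos: [0.541, 0.0486, 0.1125]
tcp_rot: [-3.141, -0.0, -0.3]
wrist_force: [-1.8, 0.7, 4.4]
finger_gap: 0.0296
gripper_force: 35.0
```

Emit:
carry_out --pt "0 0 -0.001 0 0 0" --pt "0 0 0 0 0 0" --pt "0 0 0 0 0 0" --pt "0 0 0 0 0 0" --jaw 0.8

```text
t: 8.33
eef_pos: [0.5412, 0.0486, 0.112]
tcp_rot: [-3.141, -0.0, -0.3]
wrist_force: [-0.1, -1.0, -0.4]
finger_gap: 0.053
gripper_force: 0.0
```

Emit:
carry_out --pt "0 0 0 0 0 0" --pt "0 0 0 0 0 0" --pt "0 0 0 0 0 0"

```text
t: 8.58
eef_pos: [0.5409, 0.0486, 0.1119]
tcp_rot: [3.142, 0.0, -0.3]
wrist_force: [-1.1, -0.6, -0.4]
finger_gap: 0.0727
gripper_force: 0.0
```

Emit:
carry_out --pt "0 0 -0.05 0 0 0" --pt "0 0 -0.12 0 0 0" --pt "0 0 -0.12 0 0 0" --pt "0 0 -0.12 0 0 0" --pt "0 0 -0.12 0 0 0"

```text
t: 9.0
eef_pos: [0.5406, 0.0485, 0.2458]
tcp_rot: [3.141, 0.0, -0.3]
wrist_force: [0.3, -0.7, -0.8]
finger_gap: 0.0757
gripper_force: 0.0
```

Emit:
carry_out --pt "0 -0.12 0 0 0 0" --pt "0 -0.12 0 0 0 0" --pt "0 -0.12 0 0 0 0" --pt "0 0 0 0 0 0"

```text
t: 9.33
eef_pos: [0.5684, 0.1425, 0.2444]
tcp_rot: [-3.136, -0.0, -0.292]
wrist_force: [0.4, 1.1, 0.4]
finger_gap: 0.0751
gripper_force: 0.0
```

```bash
python3 - <<'E'
from h import *
for n in('top','side'):
    p,d=robot.get_image(n);W=world(n,d);cv2.imwrite(f'pics/{n}3.png',p[:,:,::-1])
    print(n,flange(W,(.541,.0485),(.084,.097),.09))
    try:print('boss',top(W,(.541,.0485),(.125,.14),.03))
    except Exception as e: print('-')
    P=p.astype(int);y=(P[...,0]>150)&(P[...,1]>140)&(P[...,2]<.6*P[...,1])&(np.hypot(W[...,0]-.6,W[...,1]-.03)<.05);print('spot',y.sum(),W[y].mean(0))
a=cv2.imread('pics/top3.png')[110:270,240:440];b=cv2.imread('pics/side3.png')[130:290,220:420]
cv2.imwrite('pics/c3.png',cv2.resize(np.hstack([a,b]),(800,320),interpolation=cv2.INTER_CUBIC))
E
```

```text
top (array([ 0.5419,  0.0509, -0.3463]), np.float64(0.08984836100759874), np.float64(0.012668188111671003), np.int64(676))
boss (((539.9630737304688, 35.3641471862793), (8.813789367675781, 25.838350296020508), 89.96202087402344), np.float64(0.13185096278161923), np.int64(35))
spot 36 [0.6008 0.0295 0.0902]
side (array([0.5398, 0.051 , 5.9691]), np.float64(0.0896225567105372), np.float64(0.013341730463453445), np.int64(780))
boss (((540.3768920898438, 50.93873596191406), (32.18142318725586, 32.373191833496094), 68.90469360351562), np.float64(0.13143343205985403), np.int64(104))
spot 12 [0.6012 0.0323 0.0896]
```

View pics/c3.png

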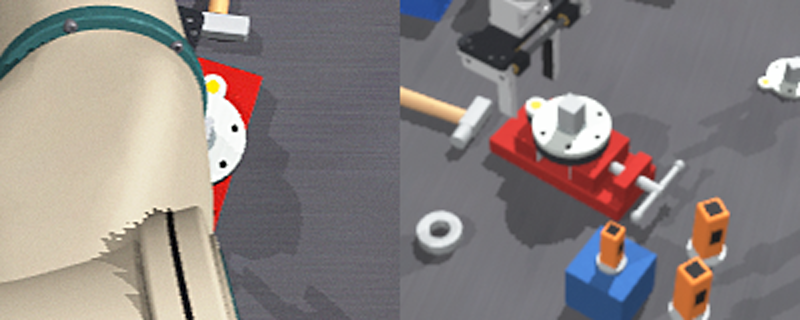

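The side crop shows the cover lying on the hub at (570,130) with its yellow-spotted ear at (537,107) over the hub's ear. On to the probe.

Emit:
carry_out --pt "0 0 0 0 0 -0.0056" --pt "0 0 0 0 0 0" --pt "0 0 0 0 0 0"

```text
t: 9.68
eef_pos: [0.5673, 0.1329, 0.2445]
tcp_rot: [3.141, 0.0, -0.268]
wrist_force: [-0.6, 0.8, 1.3]
finger_gap: 0.075
gripper_force: 0.0
```

Emit:
carry_out --pt "-0.1136 -0.0493 0 0 0 0" --pt "-0.1136 -0.0493 0 0 0 0" --pt "-0.1136 -0.0493 0 0 0 0" --pt "-0.1136 -0.0493 0 0 0 0" --pt "-0.1136 -0.0493 0 0 0 0"

```text
t: 10.1
eef_pos: [0.4455, 0.2309, 0.2446]
tcp_rot: [3.141, -0.0, -0.268]
wrist_force: [0.9, 0.6, 0.4]
finger_gap: 0.0752
gripper_force: 0.0
```

Emit:
carry_out --pt "-0.1136 -0.0493 0 0 0 0" --pt "0 0 0 0 0 0" --pt "0 0 0 0 0 0" --pt "0 0 0 0 0 0"

```text
t: 10.43
eef_pos: [0.4232, 0.2496, 0.2447]
tcp_rot: [3.142, -0.001, -0.267]
wrist_force: [0.8, 1.1, 0.1]
finger_gap: 0.0751
gripper_force: 0.0
```

```bash
python3 - <<'E'
from h import *
for n in('top','side'):
    p,d=robot.get_image(n);W=world(n,d);cv2.imwrite(f'pics/{n}4.png',p[:,:,::-1])
    s=robot.sense();print(np.r_[s['eef_pos'],s['tcp_rot']])
    print(n,flange(W,(.541,.0485),(.084,.097),.09))
    print('boss',top(W,(.541,.0485),(.125,.14),.03))
    P=p.astype(int);y=(P[...,0]>150)&(P[...,1]>140)&(P[...,2]<.6*P[...,1])&(np.hypot(W[...,0]-.6,W[...,1]-.03)<.05);print('spot',y.sum(),W[y].mean(0))
a=cv2.imread('pics/top4.png')[110:310,190:440];b=cv2.imread('pics/side4.png')[130:330,210:460]
cv2.imwrite('pics/c4.png',cv2.resize(np.hstack([a,b]),(800,320),interpolation=cv2.INTER_CUBIC))
E
```

```text
[ 0.4236  0.2493  0.2447  3.1414 -0.0011 -0.2676]
top (array([0.5414, 0.0485, 5.9896]), np.float64(0.08986741772505957), np.float64(0.0006795496026210388), np.int64(1655))
boss (((540.8270263671875, 48.4528923034668), (29.81592559814453, 30.11530113220215), 74.82939910888672), np.float64(0.1316919888763356), np.int64(188))
spot 34 [0.6009 0.0291 0.0902]
[ 0.4237  0.2492  0.2446  3.1414 -0.001  -0.268 ]
side (array([0.6128, 0.0753, 4.1202]), np.float64(0.08997473976151682), np.float64(0.013174979736186261), np.int64(290))
boss (((539.374755859375, 49.62630844116211), (34.0506706237793, 30.46908950805664), 76.97066497802734), np.float64(0.13156512456003), np.int64(97))
spot 12 [0.6013 0.032  0.0893]
```

View pics/c4.png

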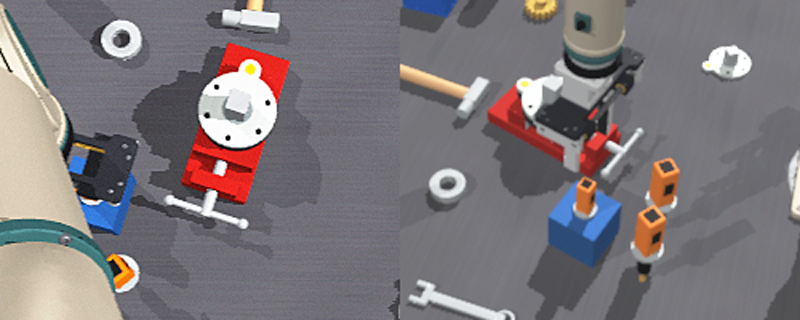

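The top crop shows the cover flush on the hub, with the fit within 0.3 mm and 0.6° of the hub's pose. The gripper is above the probe, so I descend.

Emit:
carry_out --pt "-0.004 0 0.1 0 0 0" --pt "0 0 0.12 0 0 0" --pt "0 0 0.12 0 0 0" --pt "0 0 0.1 0 0 0" --pt "0 0 0.05 0 0 0"

```text
t: 10.95
eef_pos: [0.4212, 0.2487, 0.1192]
tcp_rot: [3.138, 0.002, -0.268]
wrist_force: [-0.5, -0.7, -0.6]
finger_gap: 0.075
gripper_force: 0.0
```

Emit:
carry_out --pt "0 0 0.024 0 0 0" --pt "0 0 0 0 0 0" --pt "0 0 0 0 0 0" --pt "0 0 0 0 0 0"

```text
t: 11.28
eef_pos: [0.4225, 0.2509, 0.1169]
tcp_rot: [-3.14, -0.001, -0.266]
wrist_force: [0.6, -0.1, -0.5]
finger_gap: 0.0748
gripper_force: 0.0
```

Emit:
carry_out --pt "0 0 0 0 0 0" --pt "0 0 0 0 0 0" --pt "0 0 0 0 0 0" --pt "0 0 0 0 0 0" --pt "0 0 0 0 0 0" --jaw 0 --force 30

```text
t: 11.7
eef_pos: [0.4215, 0.251, 0.1162]
tcp_rot: [-3.141, -0.0, -0.265]
wrist_force: [-0.0, 0.0, 0.2]
finger_gap: 0.0454
gripper_force: 0.0
```

Emit:
carry_out --pt "0 0 0 0 0 0" --pt "0 0 0 0 0 0" --pt "0 0 0 0 0 0" --pt "0 0 0 0 0 0" --pt "0 0 0 0 0 0"

```text
t: 12.12
eef_pos: [0.4213, 0.2506, 0.1159]
tcp_rot: [3.141, 0.0, -0.265]
wrist_force: [-0.7, -0.9, 0.8]
finger_gap: 0.0238
gripper_force: 30.0
```

Emit:
carry_out --pt "0 0 -0.04 0 0 0" --pt "0 0 -0.09 0 0 0" --pt "0 0 -0.1 0 0 0" --pt "0 0 -0.12 0 0 0" --pt "0 0 -0.12 0 0 0"

```text
t: 12.53
eef_pos: [0.4209, 0.2504, 0.235]
tcp_rot: [3.141, 0.001, -0.265]
wrist_force: [0.2, 0.4, -3.1]
finger_gap: 0.0241
gripper_force: 30.0
```

Emit:
carry_out --pt "0 0 -0.11 0 0 0" --pt "0 0 0 0 0 0" --pt "0 0 0 0 0 0" --pt "0 0 0 0 0 0"

```text
t: 12.87
eef_pos: [0.4206, 0.2504, 0.2604]
tcp_rot: [3.141, 0.001, -0.265]
wrist_force: [0.2, 1.0, -2.4]
finger_gap: 0.0237
gripper_force: 30.0
```

```bash
python3 - <<'E'
from h import *
for i in range(3):
    p,d=robot.get_image('side');s=robot.sense();print(np.r_[s['eef_pos'],s['tcp_rot'],s['wrist_force'],s['finger_gap']])
W=world('side',d);tp=np.array(s['eef_pos'])
for z in(.16,.18,.2,.22): 
    m=(abs(W[...,2]-z)<.008)&(np.hypot(W[...,0]-tp[0],W[...,1]-tp[1])<.04)
    if m.sum()>5: print(z,m.sum(),W[m].mean(0))
E
```

```text
[ 0.4204  0.2503  0.2598  3.1395  0.0019 -0.2649 -0.3529  0.009  -2.6013
  0.0237]
[ 0.4204  0.2502  0.2596  3.1391  0.0021 -0.2649  0.1658 -0.1675 -1.1861
  0.0237]
[ 0.4205  0.2502  0.2596  3.139   0.0021 -0.265  -0.2829  0.2679 -1.6536
  0.0236]
0.16 11 [0.4199 0.2534 0.1614]
0.18 17 [0.4202 0.2564 0.184 ]
0.2 23 [0.4187 0.2569 0.1996]
0.22 63 [0.4184 0.2602 0.2257]
```

Emit:
carry_out --pt "0.0922 0.0661 0 0 0 0" --pt "0.0922 0.0661 0 0 0 0" --pt "0.0922 0.0661 0 0 0 0" --pt "0.0922 0.0661 0 0 0 0" --pt "0.0922 0.0661 0 0 0 0"

```text
t: 13.43
eef_pos: [0.5111, 0.1396, 0.2597]
tcp_rot: [3.14, 0.002, -0.265]
wrist_force: [0.4, -0.4, -1.8]
finger_gap: 0.024
gripper_force: 30.0
```

Emit:
carry_out --pt "0.0922 0.0661 0 0 0 0" --pt "0.0922 0.0661 0 0 0 0" --pt "0.0922 0.0661 0 0 0 0" --pt "0.0922 0.0661 0 0 0 0" --pt "0.0922 0.0661 0 0 0 0"

```text
t: 13.85
eef_pos: [0.6006, 0.0297, 0.2594]
tcp_rot: [3.141, 0.003, -0.265]
wrist_force: [0.4, -0.4, -2.1]
finger_gap: 0.0233
gripper_force: 30.0
```

Emit:
carry_out --pt "0 0 0 0 0 0" --pt "0 0 0.06 0 0 0" --pt "0 0 0.06 0 0 0" --pt "0 0 0.04 0 0 0" --pt "0 0 0 0 0 0"

```text
t: 14.27
eef_pos: [0.5983, 0.0313, 0.2177]
tcp_rot: [3.139, 0.006, -0.265]
wrist_force: [-0.0, 0.6, -2.5]
finger_gap: 0.0235
gripper_force: 30.0
```

```bash
python3 - <<'E'
from h import *
for i in range(3):
    p,d=robot.get_image('side');s=robot.sense();print(np.r_[s['eef_pos'],s['tcp_rot'],s['wrist_force'],s['finger_gap']])
W=world('side',d);cv2.imwrite('pics/side5.png',p[:,:,::-1])
c=robot.calibration('side')
M=R.from_euler('xyz',c['orientation']).as_matrix()
def px(P):
    q=M.T@(np.array(P)-c['eye']);return [round(c['cx']-c['fx']*q[0]/q[2],1),round(c['cy']+c['fy']*q[1]/q[2],1)]
tp=np.array(s['eef_pos']); print('tip',px(tp-[0,0,.105]),'spot',px([.6004,.0302,.09]),'seatc',px([.541,.0485,.132]))
cv2.imwrite('pics/c5.png',cv2.resize(p[130:230,240:340,::-1],(600,600),interpolation=cv2.INTER_NEAREST))
E
```

```text
[ 0.5993  0.0313  0.2192  3.1402  0.0039 -0.2646  0.3123 -0.0184 -1.137
  0.0237]
[ 0.6002  0.0312  0.2203  3.141   0.0015 -0.2647  0.1277  0.2425 -1.543
  0.024 ]
[ 0.6008  0.0312  0.2211  3.1416 -0.0001 -0.2646 -0.0119  0.722  -1.6439
  0.0236]
tip [np.float64(287.5), np.float64(175.3)] spot [np.float64(288.0), np.float64(181.5)] seatc [np.float64(305.8), np.float64(180.4)]
```

View pics/c5.png

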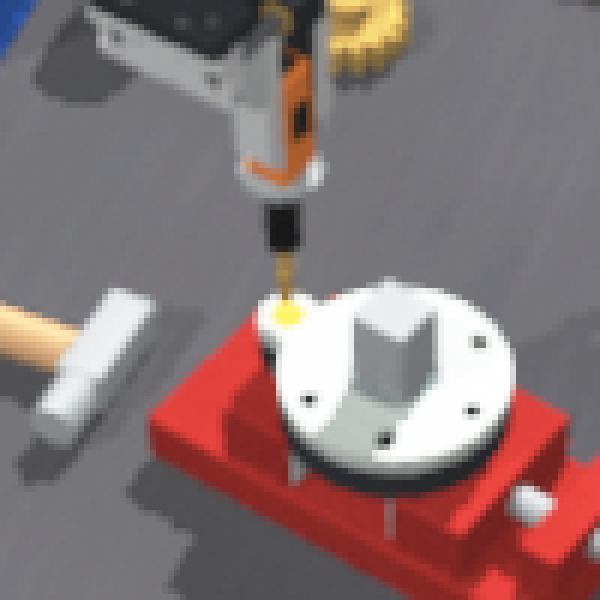

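The crop shows the probe upright with its brass tip at about (287,298), just above the yellow spot at (288,314). Descending closer and letting it settle.

Emit:
carry_out --pt "0 0 0.03 0 0 0" --pt "0 0 0.03 0 0 0" --pt "0 0 0.02 0 0 0" --pt "0 0 0 0 0 0" --pt "0 0 0 0 0 0"

```text
t: 14.83
eef_pos: [0.6003, 0.031, 0.2006]
tcp_rot: [3.141, 0.001, -0.265]
wrist_force: [-0.3, -0.9, -2.0]
finger_gap: 0.0242
gripper_force: 30.0
```

Emit:
carry_out --pt "0 0 0 0 0 0" --pt "0 0 0 0 0 0" --pt "0 0 0 0 0 0" --pt "0 0 0 0 0 0" --pt "0 0 0 0 0 0"

```text
t: 15.25
eef_pos: [0.6007, 0.031, 0.2012]
tcp_rot: [-3.141, -0.0, -0.265]
wrist_force: [0.6, -0.8, -1.5]
finger_gap: 0.0242
gripper_force: 30.0
```

```bash
cat >> h.py <<'E'
def avg(n=8):
    S=[]
    for i in range(n):
        p,d=robot.get_image('side');s=robot.sense();S.append(np.r_[s['eef_pos'],s['tcp_rot']%(2*np.pi) if 0 else s['tcp_rot'],s['wrist_force'],s['wrist_torque']])
    S=np.array(S);S[:,3]%=2*np.pi;print(S.mean(0));print(S.std(0));return p,d
E
python3 - <<'E'
from h import *
p,d=avg();W=world('side',d);cv2.imwrite('pics/side6.png',p[:,:,::-1])
for z in np.arange(.1,.17,.006):
    m=(abs(W[...,2]-z)<.004)&(np.hypot(W[...,0]-.6,W[...,1]-.035)<.025)
    if m.sum()>1: print(round(z,3),m.sum(),W[m].mean(0),np.ptp(W[m][:,0]))
cv2.imwrite('pics/c6.png',cv2.resize(p[140:200,258:318,::-1],(600,600),interpolation=cv2.INTER_NEAREST))
E
```

```text
[ 0.6007  0.031   0.201   3.1416 -0.0001 -0.2649 -0.0434 -0.1104 -1.9865
  0.0075  0.0196 -0.0145]
[0.     0.     0.     0.     0.0001 0.     0.4649 0.3113 0.371  0.0149
 0.0381 0.0303]
0.1 5 [0.6008 0.0335 0.1   ] 0.008287514913560612
0.106 6 [0.6002 0.0339 0.1052] 0.008287514913560612
0.112 3 [0.5995 0.0342 0.1111] 0.0032117037653647262
0.118 2 [0.5983 0.0382 0.1209] 0.002335310746025554
0.124 11 [0.5992 0.0372 0.1243] 0.013487902820924602
0.13 11 [0.5975 0.0355 0.1302] 0.013128179274523144
0.136 12 [0.5985 0.0363 0.1362] 0.01141066083273623
0.142 10 [0.5991 0.0359 0.1418] 0.012345472347997433
0.148 10 [0.5985 0.0389 0.1472] 0.012330993041904326
0.154 3 [0.5981 0.0376 0.1519] 0.00951512467591642
0.16 6 [0.5948 0.0433 0.1622] 0.020714731805383857
0.166 41 [0.5977 0.041  0.1664] 0.03357662177581178
```

View pics/c6.png

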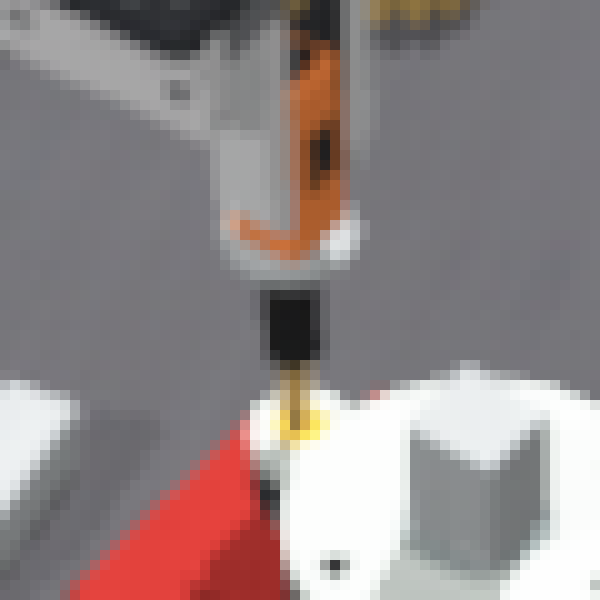

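```bash
python3 - <<'E'
from h import *
c=robot.calibration('side');M=R.from_euler('xyz',c['orientation']).as_matrix()
def px(P):
    q=M.T@(np.array(P)-c['eye']);u=np.array([c['cx']-c['fx']*q[0]/q[2],c['cy']+c['fy']*q[1]/q[2]]);return (u-[258,140]+.5)*10
for n,P in dict(spot=(.6004,.0302,.09),tip=(.6007,.031,.096),land=(.6007,.031,.09),landx=(.5997,.031,.09),barrel=(.6007,.031,.121)).items(): print(n,px(P))
for f in('side4','side6'):
    b=cv2.imread(f'pics/{f}.png').astype(int)[140:200,258:318]; s=(b[...,2]>b[...,0]*1.6)&(b[...,1]>b[...,0]*1.5)&(b[...,2]>140)
    ys,xs=np.nonzero(s); k=(ys>36)&(ys<48)&(xs>24)&(xs<36); print(f,k.sum(),10*xs[k].mean()+5,10*ys[k].mean()+5,xs[k].min(),xs[k].max(),ys[k].min(),ys[k].max())
E
```

```text
spot [305.1375 419.6371]
tip [302.6762 406.7855]
land [303.2099 421.3257]
landx [306.5165 422.1212]
barrel [300.4173 345.2406]
side4 12 300.0 425.0 28 31 41 43
side6 15 299.0 419.0 28 31 38 43
```

Emit:
carry_out --pt "-0.002 0.002 0.008 0 0 0" --pt "0 0 0.008 0 0 0" --pt "0 0 0.008 0 0 0" --pt "0 0 0.008 0 0 0" --pt "0 0 0 0 0 0"

```text
t: 16.07
eef_pos: [0.6, 0.0306, 0.1926]
tcp_rot: [3.141, 0.0, -0.265]
wrist_force: [-0.8, 0.3, -1.0]
finger_gap: 0.0235
gripper_force: 30.0
```

```bash
python3 -c "
from h import *
avg(10)"
```

```text
[ 0.6     0.0306  0.193   3.1416  0.0001 -0.265  -0.5117 -0.2317 -0.564
  0.0018  0.1569  0.0005]
[0.     0.     0.0001 0.     0.0001 0.     0.3021 0.2824 0.5735 0.0329
 0.0269 0.0364]
```

Emit:
carry_out --pt "0 0 0.006 0 0 0" --pt "0 0 0.006 0 0 0" --pt "0 0 0.005 0 0 0" --pt "0 0 0.003 0 0 0" --pt "0 0 0 0 0 0"

```text
t: 16.98
eef_pos: [0.6001, 0.0306, 0.1879]
tcp_rot: [3.142, -0.0, -0.265]
wrist_force: [-1.3, -0.7, 0.9]
finger_gap: 0.0238
gripper_force: 30.0
```

Emit:
carry_out --pt "0 0 0 0 0 0" --pt "0 0 0 0 0 0" --pt "0 0 0 0 0 0"

```text
t: 17.23
eef_pos: [0.6001, 0.0306, 0.1881]
tcp_rot: [-3.141, -0.0, -0.265]
wrist_force: [-1.6, -0.7, 1.6]
finger_gap: 0.0235
gripper_force: 30.0
```

```bash
python3 - <<'E'
from h import *
p,d=avg(16)
a=p[140:200,258:318,::-1];cv2.imwrite('pics/c7.png',cv2.resize(a,(600,600),interpolation=cv2.INTER_NEAREST))
W=world('side',d);print(top(W,(.541,.0485),(.125,.14),.03))
E
```

```text
[ 0.6001  0.0306  0.188   3.1416 -0.0002 -0.2649 -0.4639 -0.2823  1.059
  0.0155  0.1638  0.0012]
[0.     0.     0.     0.     0.     0.     0.5272 0.4916 0.5005 0.0324
 0.0371 0.021 ]
(((539.5319213867188, 50.03893280029297), (34.19761657714844, 32.60444641113281), 71.8746566772461), np.float64(0.13118611747845166), np.int64(101))
```

View pics/c7.png

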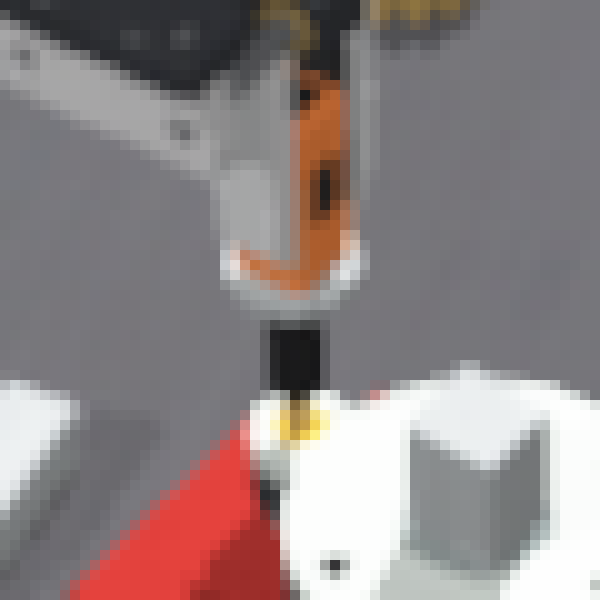

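The crop shows the tip on the yellow spot at (300,425). The wrist force has risen 3.05 N, which means the plunger is about 6.7 mm in.

```bash
python3 -c "
from h import *
print(robot.sign_off())"
```

```text
the job is handed in; nothing more can be done
None
```

The job is handed in: the cover lies on the hub within about 0.3 mm and 0.6° of the hub's pose, and the probe is still held upright on the yellow spot with its tip about 6.7 mm in, judging by the wrist force.

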